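# Push a cake of hard ground out of its loose-bottomed ring mould

## Task

A cake of hard etching ground sits on the loose base of its steel ring mould. Set that mould over the post of the push-out stand and lower it until the ring lies flat on the stand's wooden foot, so that the post pushes the base and its cake up out of the ring. Then take the cake with its base off the post from above, without dropping it, and set it flat and wholly on the square slate slab, leaving the empty ring round the post.

Things in the scene. Friction and masses are not known exactly. Their poses are not given: they have to be found in the camera images.
- mould: The steel ring mould that holds the cake: an upright ring of 64 mm outer and 56 mm inner diameter, 36 mm high, open at the top; at the bottom a 3 mm thick lip narrows the hole to 42 mm and carries the loose base. 180 g more or less. Origin: centre of its underside, z up along its axis. Stands on the table; a like ring without a cake, also standing about, is not wanted.
- cake: The dark brown cake of ground on its loose steel base, one rigid round piece: 51 mm diameter, 20 mm high (base 3 mm, cake 17 mm), about 90 g. Origin: centre of the base's underside, z up. At the start it lies loose in the mould on the lip, its underside 3 mm above the mould's underside and its top 13 mm below the ring's rim, with 2.5 mm of play all round; it cannot be gripped there.
- stand: The push-out stand, fixed to the table: a round wooden foot of 110 mm diameter, 10 mm thick, with one upright steel post of 26 mm diameter in its middle, rising 50 mm above the foot (post top 60 mm above the table). Origin: centre of the foot's underside, z up along the post. With the ring down on the foot, the cake's underside rests on the post 14 mm above the ring's rim.
- slab: Square dark grey slate slab, fixed, lying on the table: 140 x 140 mm, 15 mm thick. Origin: centre of its underside (its upper face is at z = +15 mm); x and y along its edges, z up.

How it is judged (in metres and radians):
On the way:
1. the ring is down on the stand's foot round the post, and the cake on its base stands level on the post, pushed up out of the ring (horizontal distance between mould and stand below 0.014 m and z of mould in the frame of stand below 0.016 m and angle between mould's own z axis and vertical below 0.12 rad and z of cake in the frame of mould above 0.044 m and horizontal distance between cake and stand below 0.02 m and angle between cake's own z axis and vertical below 0.17 rad), for 0.2 s.
At the end, for the whole second after the job is handed in: The cake on its base rests upright and flat (6 degrees) on top of the slate slab, centre within 50 mm of the slab's centre along each edge; the empty ring rests flat (7 degrees) on the stand's foot (within 6 mm) round the post, centre within 14 mm of its axis; both still (horizontal distance between mould and stand below 0.014 m and z of mould in the frame of stand below 0.016 m and angle between mould's own z axis and vertical below 0.12 rad and x of cake in the frame of slab between -0.05 and 0.05 m and y of cake in the frame of slab between -0.05 and 0.05 m and z of cake in the frame of slab between 0.011 and 0.019 m and angle between cake's own z axis and vertical below 0.1 rad and linear speed of each of cake, mould below 0.02 m/s); the robot touches nothing.
It fails at once if the cake, once out of the mould, is dropped (falls free of the fingers, faster than 0.65 m/s: about 20 mm of fall) (distance between cake and mould above 0.065 m and linear speed of cake above 0.65 m/s and contact force between the fingers and cake below 0.05 N).
It also fails if it takes over 58 s, if anything falls off the work surface, if the arm or the gripper's body presses on something with over 40 N, if the wrist force passes 120 N, or if a joint passes its speed limit or range.

## Robot

A 6-joint arm with a two-finger parallel gripper is mounted at the origin on the work surface. World frame = base frame: x ahead of the robot, y to its left, z up, the work surface at z = 0. Lengths are in m, angles in degrees, forces in N, time in s.
With the tool pointing down it reaches from about 0.375 to 0.9 m from the base axis. Payload 3.1 kg.
Tool frame: the origin (TCP) lies where the fingers leave the gripper's body, on its centre line; the fingertips stand 70 mm ahead of it and the grasp point (between the pads) lies 51 mm ahead of it; z points along the fingers, y is the line along which they close (so a half turn about z gives the same grasp; the last joint's range is limited). The gripper opens to 87 mm and grips with 3 to 60 N. Pads are 19 mm wide; open, the fingers measure 117 mm over their backs; the gripper's body (75 mm by 190 mm) begins 51 mm behind the grasp point.
Start: joints at [66.492, 30.224, 82.088, -0, 67.689, -10.227], TCP at [0.144, 0.608, 0.292] pointing down, gripper open.
Joint ranges: [-176.69, 176.69], [-43.24, 126.21], [12.49, 139.97], [-82, 262], [0, 151.66], [-163.58, 163.58]. Speed limits (degrees/s): [159.86, 159.86, 180, 180, 180, 180].

## Interface

Orientations are given as a 3x3 rotation matrix whose columns are the frame's x, y, z axes.
In Python, from rig import readout, capture, calibration, bot, look_for gives the robot as it stands. The module is installed in compiled form; this text tells all that it offers.
- The arm moves only by the shell command python3 -m pendant 'ROWS'. ROWS is JSON, a list of rows, each a list of 7 numbers: the shift along the tool's x, y, z normalised to -1 to 1, where 1 is 200 mm, then the turn, a rotation vector about the tool's x, y, z normalised to -1 to 1, where 1 is 180 degrees, then the closure, from -1 (fully open) to 1 (shut). In form: [[dx, dy, dz, ax, ay, az, grip], ...]. A call has 1 to 8 rows; each row is the pose to reach, as a shift and turn from the pose commanded when the call began, along the tool's axes at that moment, turning the shorter way round; what a row does not reach only later rows make up. A row lasts 1/10 s, in which the tool goes at most 50 mm and 8.59 degrees, less where a joint would pass 70% of its speed; a pose out of reach is approached as far as the arm can. A call with a number of a shift or a turn outside -1 to 1 is refused whole. A call with a gripper value outside its range is refused whole. The fingers move at their own pace and stop on an object; the grip force is fixed at half the most. Time passes only in rows, so rows that repeat a pose let the fingers close. It gives the time, the measured TCP pose, the force, the opening and the grip force at its end, in the units of the state.
- readout.read_state(): the state, without advancing time (a new reading comes with each control period).
- capture(name): name is "side" or "top"; returns (picture, depth): 480x640x3 uint8, red, green, blue; 480x640 float32, m along the optical axis (not along the pixel's ray), 0 where there is no reading.
- calibration(name): a dict with "mtx" (3x3 intrinsics, pixels), "k1" (the pictures are not rectified: a ray, as slopes to the right and down, at radius r is drawn at 1 + k1 r^2 times it, then the intrinsics apply), "T" (4x4, takes a point from camera to world coordinates). Camera axes: x right, y down, z forward; pixel columns grow to the right and rows downward; lengths in m; the calibration is good to about 2 mm. A picture is of the moment at which its call begins. calibration takes no time and is no camera call.
- bot.hand_in(): hands the job in; it is judged then, once.
Trained networks look in the newest picture that a camera, given by its name, has taken for a name from the list of things; names that differ only in an ending like _2 or _b are one class to them, and where a whole thing is asked for, a point or a joint stands for the part that bears it (a point fixed in the world has none). Each returns a list of dicts, best first, with "conf" (0 to 1); they miss things now and then, are a little off and sometimes report something else, mostly with a low value. They report only what shows in the picture. A call takes as long as a camera call.
- look_for(thing, camera): "extent" ([left, top, right, bottom] in pixels, round what is visible of it).
The state is a dict: "time_s": time; "joint_positions": joint angles; "qvel": joint speeds; "tau": joint torques, N m; "position": TCP position; "tcp_rot": TCP orientation; "force": force on the tool from outside, world axes, zero at the start; "moment": the same for the moment, N m; "opening": opening from 0.0 (shut) to 1.0 (fully open); "grasp_force": force on a finger pad.
Only numpy, scipy, OpenCV 4.12 (cv2) and the standard library are available. Lean on these libraries where they do the work, as an engineer would, in place of code of your own. Each camera call takes 0.05 s, during which the arm holds its last target. There are 200 camera calls.

## Working session

There is one attempt and no reset: what is moved stays moved. The work goes in short steps, Python scripts to look and compute and a shell command to move; the robot and the scene stay as the last step left them, time stands still between calls to the robot, and variables do not carry over. Pictures are saved under pics/ and viewed, at most 10 in all, crops included, and the job is handed in when it is done.

```bash
mkdir -p pics
cat > h.py <<'E'
import numpy as np, cv2
from rig import readout, capture, calibration, bot, look_for
def shot(n,name):
    im,d=capture(n); cv2.imwrite('pics/'+name+'.png',im[:,:,::-1]); np.save(n+'_d.npy',d); return im,d
def rays(n,uv):
    c=calibration(n); K=c['mtx']; uv=np.asarray(uv,float).reshape(-1,1,2)
    return cv2.undistortPoints(uv,K,np.array([c['k1'],0,0,0.])).reshape(-1,2),c['T']
def cloud(n,d,box=None):
    h,w=d.shape; v,u=np.mgrid[:h,:w]
    if box is not None:
        l,t,r,b=[int(x) for x in box]; s=np.s_[max(t,0):b+1,max(l,0):r+1]
    else: s=np.s_[:,:]
    u,v,z=u[s].ravel(),v[s].ravel(),d[s].ravel(); k=z>0; u,v,z=u[k],v[k],z[k]
    q,T=rays(n,np.c_[u,v]); P=np.c_[q*z[:,None],z]
    return P@T[:3,:3].T+T[:3,3]
E
python3 - <<'E'
from h import *
for n in('top','side'):
    im,d=shot(n,n+'0')
    print(n,np.round(calibration(n)['T'],3).tolist())
    for t in('mould','cake','stand','slab'):
        for r in look_for(t,n)[:3]:
            P=cloud(n,d,r['extent']); 
            print(t,round(r['conf'],2),np.round(r['extent']),np.round(np.median(P,0),3) if len(P) else None)
s=readout.read_state(); print(s['position'],np.round(s['tcp_rot'],3),s['opening'],s['time_s'])
E
```

```text
top [[-0.022, -0.988, 0.152, 0.444], [-0.999, 0.016, -0.039, 0.007], [0.036, -0.153, -0.988, 0.836], [0.0, 0.0, 0.0, 1.0]]
mould 0.57 [453. 290. 494. 328.] [ 0.444 -0.301  0.022]
cake 0.68 [460. 297. 487. 323.] [ 0.442 -0.3    0.023]
stand 0.82 [329. 207. 390. 267.] [ 0.577 -0.102  0.009]
slab 0.63 [ 88. 244. 185. 338.] [0.488 0.292 0.014]
side [[-0.971, -0.14, 0.193, 0.339], [-0.238, 0.519, -0.821, 0.951], [0.015, -0.843, -0.537, 0.662], [0.0, 0.0, 0.0, 1.0]]
mould 0.96 [385. 177. 410. 202.] [ 0.447 -0.29   0.024]
mould 0.56 [264. 323. 379. 413.] [0.484 0.302 0.014]
stand 0.93 [297. 204. 347. 244.] [ 0.582 -0.105  0.01 ]
slab 0.86 [262. 323. 379. 412.] [0.486 0.303 0.014]
[0.14350985 0.60823759 0.29220782] [[-0.973  0.23  -0.   ]
 [ 0.23   0.973 -0.   ]
 [ 0.    -0.    -1.   ]] 0.9967823697188661 0.5
```

View pics/top0.png

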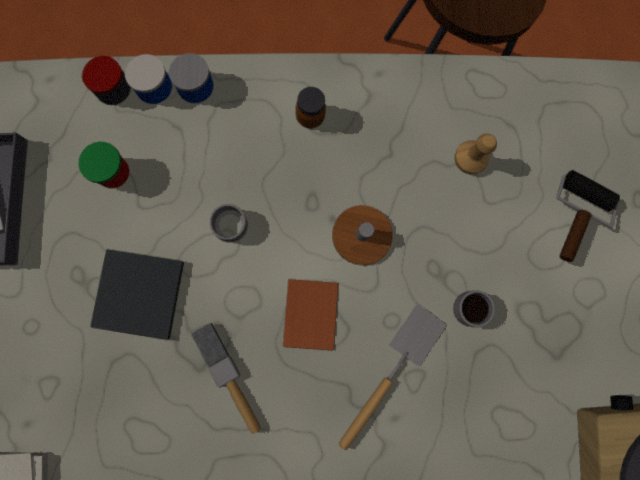

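Run:
```python
from h import *
from scipy.optimize import least_squares
def circ(P,r):
    f=lambda c:np.hypot(*(P[:,:2]-c).T)-r
    s=least_squares(f,np.median(P[:,:2],0),loss='soft_l1',f_scale=.002); return np.round(s.x,4),len(P),np.round(np.std(f(s.x)),4)
for n,bm,bs,bl in(('top',(445,282,502,336),(325,203,394,271),(80,236,193,346)),('side',(375,167,420,212),(290,195,355,250),(255,315,387,420))):
    d=np.load(n+'_d.npy')
    P=cloud(n,d,bm); R=P[(P[:,2]>.031)&(P[:,2]<.042)]; print(n,'ring',circ(R,.030), np.median(R[:,2]))
    P=cloud(n,d,bs); R=P[(P[:,2]>.052)&(P[:,2]<.07)]; print('post',R.mean(0).round(4),(R.min(0)+R.max(0))/2,len(R))
    F=P[(P[:,2]>.005)&(P[:,2]<.015)]; print('foot mid',((F.min(0)+F.max(0))/2).round(4))
    P=cloud(n,d,bl); S=P[(P[:,2]>.01)&(P[:,2]<.02)][:,:2]; print('slab',cv2.minAreaRect((S*1000).astype(np.float32)))
```

```text
top ring (array([ 0.4449, -0.3019]), 294, np.float64(0.0014)) 0.03485326592514382
post [ 0.5821 -0.1091  0.0591] [ 0.5824003  -0.1090412   0.05744985] 186
foot mid [ 0.5835 -0.1094  0.0098]
slab ((480.1092834472656, 271.56256103515625), (185.96304321289062, 139.5161590576172), 80.79981994628906)
side ring (array([ 0.4461, -0.3005]), 176, np.float64(0.002)) 0.03471612004662139
post [ 0.5837 -0.1055  0.0589] [ 0.58461619 -0.1088862   0.05825598] 103
foot mid [ 0.5684 -0.1138  0.01  ]
slab ((479.19207763671875, 256.1282043457031), (217.2231903076172, 141.69845581054688), 80.24488830566406)
```

The mould with the cake is at about (474,309) in the top view. The empty ring is at (229,222), the stand at (363,235) and the slab at (138,294). I'm keeping the tool's orientation and moving towards the mould by way of waypoints.

```bash
cat >> h.py <<'E'
def go(x,y,z):
    s=readout.read_state(); R=np.array(s['tcp_rot']); p=np.array(s['position'])
    print('now',p.round(4),'y-axis',R[:,1].round(3),'shift/0.2',(R.T@(np.array([x,y,z])-p)/.2).round(3),'F',np.round(s['force'],1),'open',round(s['opening'],3),'t',s['time_s'])
E
p='python3 -m pendant'
$p '[[-0.95,-0.64,0,0,0,0,-1],[-0.95,-0.64,0,0,0,0,-1],[-0.95,-0.64,0,0,0,0,-1],[-0.95,-0.64,0,0,0,0,-1],[-0.95,-0.64,0,0,0,0,-1]]'
$p '[[-0.81,-0.81,0,0,0,0,-1],[-0.81,-0.81,0,0,0,0,-1],[-0.81,-0.81,0,0,0,0,-1],[-0.81,-0.81,0,0,0,0,-1],[-0.81,-0.81,0,0,0,0,-1]]'
$p '[[-0.38,-0.94,0.2,0,0,0,-1],[-0.38,-0.94,0.2,0,0,0,-1],[-0.38,-0.94,0.2,0,0,0,-1],[-0.38,-0.94,0.2,0,0,0,-1],[-0.38,-0.94,0.2,0,0,0,-1]]'
$p '[[-0.23,-0.97,0.2,0,0,0,-1],[-0.23,-0.97,0.2,0,0,0,-1],[-0.23,-0.97,0.2,0,0,0,-1],[-0.23,-0.97,0.2,0,0,0,-1],[-0.23,-0.97,0.2,0,0,0,-1],[-0.23,-0.97,0.2,0,0,0,-1]]'
python3 -c "
from h import *
go(.4452,-.3015,.16)"
```

```text
time_s: 1.0
position: [0.3009, 0.4377, 0.2924]
tcp_rot: [[-0.973, 0.232, 0.001], [0.232, 0.973, -0.001], [-0.001, -0.0, -1.0]]
force: [0.9, 0.2, 0.4]
opening: 1.002
grasp_force: 0.0
time_s: 1.5
position: [0.4213, 0.2425, 0.2926]
tcp_rot: [[-0.973, 0.232, 0.002], [0.232, 0.973, -0.0], [-0.002, 0.0, -1.0]]
force: [-0.1, 1.2, 0.5]
opening: 1.002
grasp_force: 0.0
time_s: 2.0
position: [0.4515, 0.0402, 0.2518]
tcp_rot: [[-0.972, 0.236, 0.001], [0.236, 0.972, -0.001], [-0.001, -0.001, -1.0]]
force: [-0.1, 0.4, 1.1]
opening: 1.001
grasp_force: 0.0
time_s: 2.6
position: [0.4505, -0.1553, 0.2121]
tcp_rot: [[-0.973, 0.232, -0.0], [0.232, 0.973, 0.001], [0.0, 0.001, -1.0]]
force: [-0.0, -0.2, -0.5]
opening: 1.0
grasp_force: 0.0
now [ 0.4505 -0.1553  0.2121] y-axis [0.232 0.973 0.001] shift/0.2 [-0.144 -0.718  0.26 ] F [-0.  -0.2 -0.5] open 1.0 t 2.6
```

```bash
p='python3 -m pendant'
$p '[[-0.144,-0.718,0.26,0,0,0,-1],[-0.144,-0.718,0.26,0,0,0,-1],[-0.144,-0.718,0.26,0,0,0,-1],[-0.144,-0.718,0.26,0,0,0,-1],[-0.144,-0.718,0.26,0,0,0,-1],[-0.144,-0.718,0.26,0,0,0,-1]]' | sed -n 2p
python3 - <<'E'
from h import *
go(.4452,-.3015,.078)
im,d=shot('side','s1'); im,d2=shot('top','t1')
cv2.imwrite('pics/s1c.png',cv2.resize(cv2.imread('pics/s1.png')[120:260,320:480],None,fx=4,fy=4))
E
```

```text
position: [0.4456, -0.2983, 0.1606]
now [ 0.4456 -0.2983  0.1606] y-axis [0.228 0.974 0.002] shift/0.2 [-0.002 -0.016  0.413] F [ 0.3  0.6 -0.4] open 0.999 t 3.2
```

View pics/s1c.png

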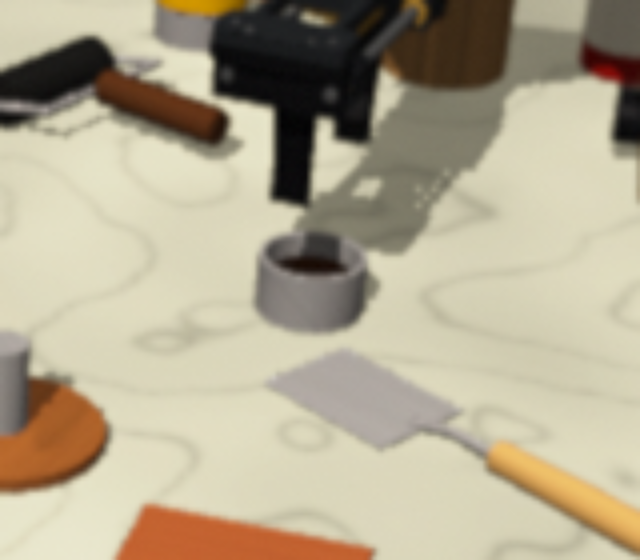

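The open fingers hang above the right ring: the brown cake shows inside it, at crop (310,265). Next I go down and close.

```bash
p='python3 -m pendant'
$p '[[0,0,0.2,0,0,0,-1],[0,0,0.35,0,0,0,-1],[0,0,0.41,0,0,0,-1],[0,0,0.41,0,0,0,-1],[0,0,0.41,0,0,0,-1]]'
$p '[[0,0,0,0,0,0,1],[0,0,0,0,0,0,1],[0,0,0,0,0,0,1],[0,0,0,0,0,0,1],[0,0,0,0,0,0,1],[0,0,0,0,0,0,1],[0,0,0,0,0,0,1],[0,0,0,0,0,0,1]]'
```

```text
time_s: 3.8
position: [0.4461, -0.3007, 0.0791]
tcp_rot: [[-0.973, 0.229, 0.001], [0.229, 0.973, -0.001], [-0.001, -0.001, -1.0]]
force: [0.7, -0.4, -0.3]
opening: 0.997
grasp_force: 0.0
time_s: 4.6
position: [0.4458, -0.3015, 0.0789]
tcp_rot: [[-0.973, 0.23, 0.001], [0.23, 0.973, -0.001], [-0.001, -0.001, -1.0]]
force: [-0.7, 0.1, 5.5]
opening: 0.716
grasp_force: 29.9
```

```bash
p='python3 -m pendant'
$p '[[0,0,-0.15,0,0,0,1],[0,0,-0.3,0,0,0,1],[0,0,-0.5,0,0,0,1],[0,0,-0.5,0,0,0,1],[0,0,-0.5,0,0,0,1]]'
$p '[[-0.1,0.15,0,0,0,0,1],[-0.2,0.35,0,0,0,0,1],[-0.3,0.6,0,0,0,0,1],[-0.37,0.75,0,0,0,0,1],[-0.42,0.9,0,0,0,0,1],[-0.42,0.9,0,0,0,0,1],[-0.42,0.9,0,0,0,0,1]]'
python3 - <<'E'
from h import *
go(.583,-.1085,.18)
im,d=shot('side','s2');im2,d2=shot('top','t2')
for t in('mould','cake'):print(t,look_for(t,'side')[:2])
cv2.imwrite('pics/s2c.png',cv2.resize(cv2.imread('pics/s2.png')[110:260,260:420],None,fx=4,fy=4))
E
```

```text
time_s: 5.1
position: [0.4454, -0.3008, 0.1783]
tcp_rot: [[-0.973, 0.23, 0.0], [0.23, 0.973, -0.0], [-0.0, -0.0, -1.0]]
force: [-0.4, 0.7, -3.3]
opening: 0.714
grasp_force: 29.9
time_s: 5.8
position: [0.5675, -0.1438, 0.1759]
tcp_rot: [[-0.974, 0.228, -0.005], [0.228, 0.974, 0.002], [0.005, 0.001, -1.0]]
force: [0.4, -0.6, -3.7]
opening: 0.714
grasp_force: 29.9
now [ 0.5675 -0.1438  0.1759] y-axis [0.228 0.974 0.001] shift/0.2 [-0.035  0.19  -0.021] F [ 0.4 -0.6 -3.7] open 0.714 t 5.8
mould [{'extent': [318.1, 163.7, 346.2, 187.9], 'conf': 0.86}]
cake [{'extent': [335.0, 169.4, 340.5, 175.0], 'conf': 0.38}]
```

View pics/s2c.png

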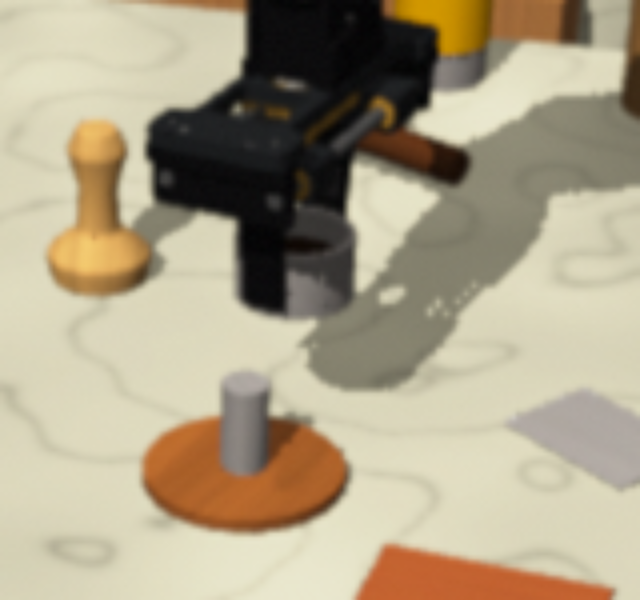

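The ring is held level with the cake inside, at crop (320,250). The post top is at crop (246,385).

```bash
p='python3 -m pendant'
$p '[[-0.03,0.1,0,0,0,0,1],[-0.034,0.185,0,0,0,0,1],[-0.034,0.185,0,0,0,0,1],[-0.034,0.185,0,0,0,0,1],[-0.034,0.185,0,0,0,0,1],[-0.034,0.185,0,0,0,0,1]]'
python3 - <<'E'
from h import *
go(.583,-.108,.11)
E
```

```text
time_s: 6.6
position: [0.5835, -0.1112, 0.1783]
tcp_rot: [[-0.973, 0.23, -0.0], [0.23, 0.973, -0.0], [0.0, -0.0, -1.0]]
force: [-0.2, -0.4, -2.5]
opening: 0.715
grasp_force: 29.9
now [ 0.5835 -0.1112  0.1783] y-axis [ 0.23   0.973 -0.   ] shift/0.2 [0.006 0.015 0.341] F [-0.2 -0.4 -2.5] open 0.715 t 6.6
```

```bash
p='python3 -m pendant'
$p '[[0.006,0.015,0.05,0,0,0,1],[0.006,0.015,0.1,0,0,0,1],[0.006,0.015,0.15,0,0,0,1],[0.006,0.015,0.19,0,0,0,1],[0.006,0.015,0.22,0,0,0,1],[0.006,0.015,0.25,0,0,0,1],[0.006,0.015,0.27,0,0,0,1],[0.006,0.015,0.27,0,0,0,1]]'
$p '[[0,0,0.02,0,0,0,1],[0,0,0.04,0,0,0,1],[0,0,0.06,0,0,0,1],[0,0,0.08,0,0,0,1],[0,0,0.1,0,0,0,1],[0,0,0.12,0,0,0,1],[0,0,0.14,0,0,0,1],[0,0,0.14,0,0,0,1]]'
python3 - <<'E'
from h import *
go(.583,-.108,.0885)
E
```

```text
time_s: 7.4
position: [0.5831, -0.1074, 0.1237]
tcp_rot: [[-0.973, 0.23, -0.001], [0.23, 0.973, 0.0], [0.001, 0.0, -1.0]]
force: [0.4, -0.4, -1.9]
opening: 0.712
grasp_force: 29.9
time_s: 8.2
position: [0.5829, -0.1074, 0.0956]
tcp_rot: [[-0.973, 0.23, -0.001], [0.23, 0.973, 0.0], [0.001, 0.0, -1.0]]
force: [-0.7, -0.1, -1.7]
opening: 0.715
grasp_force: 29.9
now [ 0.5829 -0.1074  0.0956] y-axis [0.23  0.973 0.   ] shift/0.2 [-0.001 -0.003  0.035] F [-0.7 -0.1 -1.7] open 0.715 t 8.2
```

Force dropped by about the cake's weight, so the post is carrying it. I'll lower the last bit and look before releasing.

```bash
p='python3 -m pendant'
$p '[[0,0,0.01,0,0,0,1],[0,0,0.02,0,0,0,1],[0,0,0.028,0,0,0,1],[0,0,0.034,0,0,0,1],[0,0,0.034,0,0,0,1],[0,0,0.034,0,0,0,1]]'
python3 - <<'E'
from h import *
im,d=shot('side','s3')
cv2.imwrite('pics/s3c.png',cv2.resize(im[130:260,260:400,::-1],None,fx=4,fy=4))
E
```

```text
time_s: 8.8
position: [0.5833, -0.1075, 0.0895]
tcp_rot: [[-0.973, 0.23, 0.0], [0.23, 0.973, -0.0], [-0.0, -0.0, -1.0]]
force: [0.3, -0.1, -1.6]
opening: 0.719
grasp_force: 29.9
```

View pics/s3c.png

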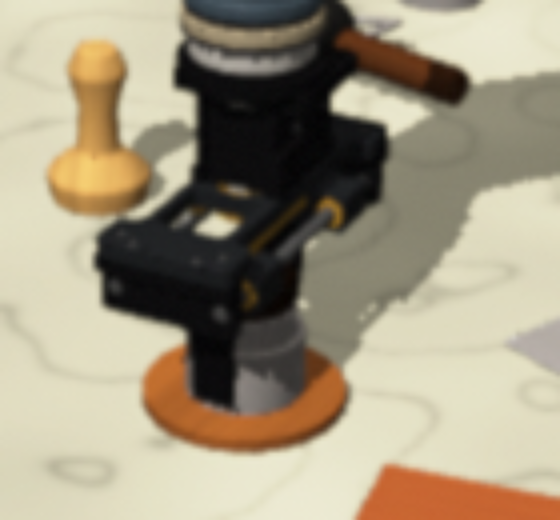

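The ring is just above the foot, at crop (250,390), and the force still shows its weight. I'll creep down to contact, open, and lift straight up.

```bash
p='python3 -m pendant'
$p '[[0,0,0.003,0,0,0,1],[0,0,0.006,0,0,0,1],[0,0,0.008,0,0,0,1],[0,0,0.008,0,0,0,1]]'
$p '[[0,0,0,0,0,0,-1],[0,0,0,0,0,0,-1],[0,0,0,0,0,0,-1],[0,0,0,0,0,0,-1],[0,0,0,0,0,0,-1],[0,0,0,0,0,0,-1]]'
$p '[[0,0,-0.1,0,0,0,-1],[0,0,-0.25,0,0,0,-1],[0,0,-0.45,0,0,0,-1],[0,0,-0.6,0,0,0,-1],[0,0,-0.6,0,0,0,-1],[0,0,-0.6,0,0,0,-1]]'
python3 - <<'E'
from h import *
im,d=shot('side','s4'); im2,d2=shot('top','t4')
print(look_for('cake','side')[:2])
P=cloud('side',d,(285,150,360,250)); k=(np.hypot(P[:,0]-.583,P[:,1]+.108)<.045)
Q=P[k&(P[:,2]>.074)&(P[:,2]<.088)]; print('cake top',Q.mean(0).round(4),((Q.min(0)+Q.max(0))/2).round(4),np.ptp(Q,axis=0).round(3),len(Q))
Q=P[k&(P[:,2]>.056)&(P[:,2]<.088)]; print('cake all',((Q.min(0)+Q.max(0))/2).round(4),np.ptp(Q,axis=0).round(3),len(Q))
Q=P[k&(P[:,2]>.04)&(P[:,2]<.05)]; print('rim',Q.mean(0).round(4),((Q.min(0)+Q.max(0))/2).round(4),len(Q))
cv2.imwrite('pics/s4c.png',cv2.resize(im[130:260,260:400,::-1],None,fx=4,fy=4))
go(.583,-.108,.133)
E
```

```text
time_s: 9.25
position: [0.5834, -0.1075, 0.0889]
tcp_rot: [[-0.973, 0.23, 0.001], [0.23, 0.973, -0.0], [-0.001, -0.0, -1.0]]
force: [-0.9, 0.7, 5.4]
opening: 0.718
grasp_force: 29.9
time_s: 9.85
position: [0.5833, -0.1075, 0.0877]
tcp_rot: [[-0.973, 0.23, -0.0], [0.23, 0.973, 0.0], [0.0, 0.0, -1.0]]
force: [-0.6, 0.1, -0.0]
opening: 0.995
grasp_force: 0.0
time_s: 10.45
position: [0.5833, -0.1075, 0.2084]
tcp_rot: [[-0.973, 0.23, 0.001], [0.23, 0.973, -0.0], [-0.001, -0.0, -1.0]]
force: [-0.2, -0.6, -0.5]
opening: 0.996
grasp_force: 0.0
[{'extent': [313.2, 192.7, 334.2, 213.1], 'conf': 0.95}]
cake top [ 0.5812 -0.1004  0.0802] [ 0.5823 -0.1046  0.0795] [0.05  0.051 0.011] 282
cake all [ 0.5821 -0.1038  0.0714] [0.051 0.052 0.027] 413
rim [ 0.5816 -0.0938  0.0446] [ 0.5833 -0.1006  0.045 ] 196
now [ 0.5823 -0.1071  0.2063] y-axis [0.23  0.973 0.   ] shift/0.2 [-0.006 -0.004  0.366] F [-0.6 -0.4 -0.7] open 1.004 t 10.6
```

View pics/s4c.png

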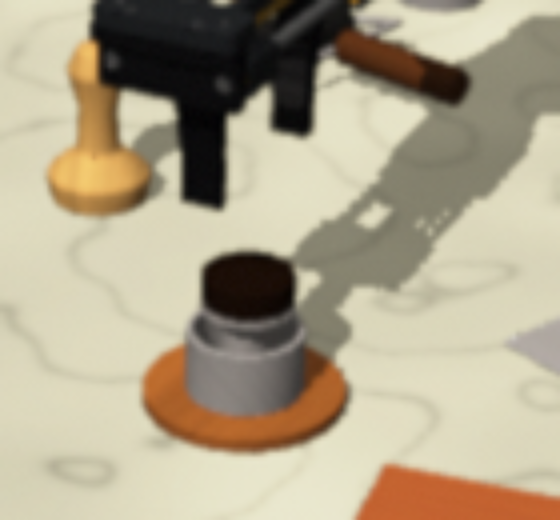

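The cake stands level on the post, at crop (248,285), and the ring is flat on the foot, at crop (245,360). Now I take the cake.

```bash
p='python3 -m pendant'
$p '[[0,0,0.15,0,0,0,-1],[0,0,0.28,0,0,0,-1],[0,0,0.35,0,0,0,-1],[0,0,0.375,0,0,0,-1],[0,0,0.375,0,0,0,-1],[0,0,0.375,0,0,0,-1]]'
$p '[[0,0,0,0,0,0,1],[0,0,0,0,0,0,1],[0,0,0,0,0,0,1],[0,0,0,0,0,0,1],[0,0,0,0,0,0,1],[0,0,0,0,0,0,1],[0,0,0,0,0,0,1],[0,0,0,0,0,0,1]]'
$p '[[0,0,-0.02,0,0,0,1],[0,0,-0.05,0,0,0,1],[0,0,-0.08,0,0,0,1],[0,0,-0.12,0,0,0,1],[0,0,-0.16,0,0,0,1],[0,0,-0.2,0,0,0,1],[0,0,-0.2,0,0,0,1]]'
python3 - <<'E'
from h import *
im,d=shot('side','s5')
print(look_for('cake','side')[:2])
cv2.imwrite('pics/s5c.png',cv2.resize(im[110:260,260:420,::-1],None,fx=4,fy=4))
go(.5,.13,.17)
E
```

```text
time_s: 11.2
position: [0.5838, -0.1077, 0.1334]
tcp_rot: [[-0.973, 0.23, 0.001], [0.23, 0.973, -0.0], [-0.001, -0.0, -1.0]]
force: [0.2, 0.6, 0.4]
opening: 1.0
grasp_force: 0.0
time_s: 12.0
position: [0.5833, -0.1074, 0.133]
tcp_rot: [[-0.973, 0.23, 0.0], [0.23, 0.973, 0.0], [-0.0, 0.0, -1.0]]
force: [-1.3, 0.3, 1.4]
opening: 0.579
grasp_force: 30.0
time_s: 12.7
position: [0.5841, -0.1078, 0.1745]
tcp_rot: [[-0.973, 0.23, 0.003], [0.23, 0.973, -0.001], [-0.003, -0.0, -1.0]]
force: [1.3, 0.1, -0.4]
opening: 0.579
grasp_force: 30.0
[{'extent': [323.6, 175.0, 333.5, 193.8], 'conf': 0.7}]
now [ 0.5834 -0.1075  0.1733] y-axis [ 0.23   0.973 -0.   ] shift/0.2 [0.678 1.06  0.016] F [ 0.8  0.8 -0.5] open 0.575 t 12.8
```

View pics/s5c.png

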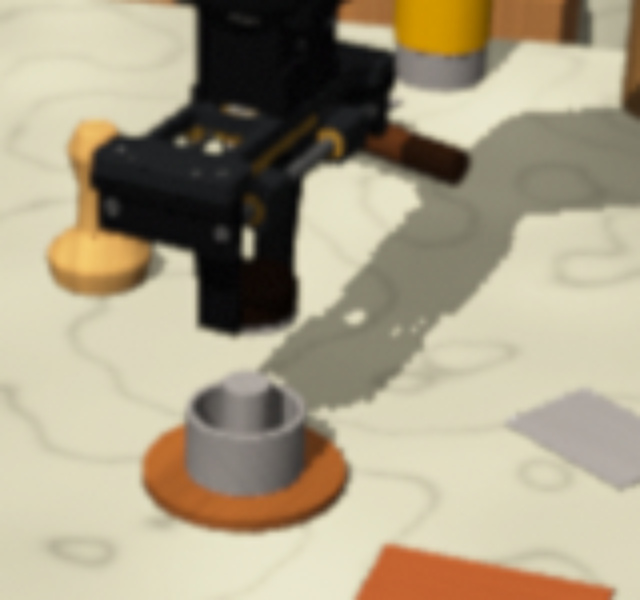

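The cake is held between the fingers, at crop (268,295), and the ring stays round the post. On to the slab.

```bash
p='python3 -m pendant'
$p '[[0.07,0.14,0,0,0,0,1],[0.15,0.3,0,0,0,0,1],[0.23,0.46,0,0,0,0,1],[0.31,0.62,0,0,0,0,1],[0.39,0.77,0,0,0,0,1],[0.46,0.92,0,0,0,0,1],[0.46,0.92,0,0,0,0,1]]'|sed -n 1,2p
$p '[[0.07,0.14,0,0,0,0,1],[0.15,0.3,0,0,0,0,1],[0.23,0.46,0,0,0,0,1],[0.31,0.62,0,0,0,0,1],[0.39,0.77,0,0,0,0,1],[0.46,0.92,0,0,0,0,1],[0.46,0.92,0,0,0,0,1],[0.46,0.92,0,0,0,0,1]]'
python3 - <<'E'
from h import *
im,d=shot('side','s6'); im2,d2=shot('top','t6')
cv2.imwrite('pics/s6c.png',cv2.resize(im[220:430,230:430,::-1],None,fx=2.8,fy=2.8))
go(.487,.295,.1)
E
```

```text
time_s: 13.5
position: [0.5338, 0.0962, 0.1723]
time_s: 14.3
position: [0.4887, 0.293, 0.1725]
tcp_rot: [[-0.974, 0.228, -0.0], [0.228, 0.974, -0.001], [0.0, -0.001, -1.0]]
force: [-0.3, -0.4, -1.5]
opening: 0.58
grasp_force: 30.0
now [0.489  0.2919 0.1726] y-axis [ 0.23   0.973 -0.001] shift/0.2 [0.013 0.013 0.363] F [ 0.2  0.3 -1.2] open 0.575 t 14.4
```

View pics/s6c.png

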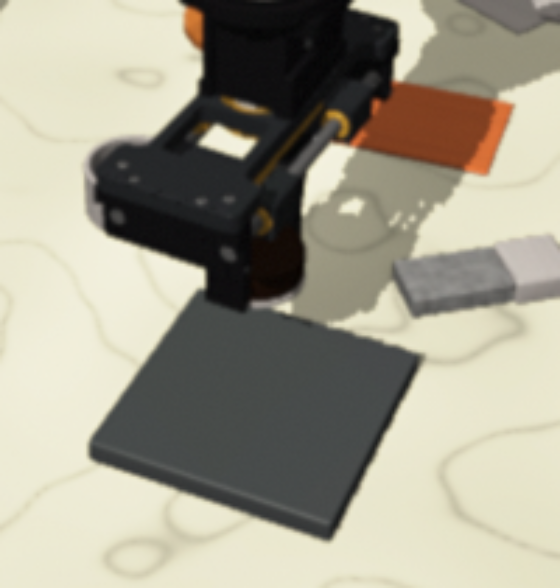

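The cake hangs level over the slab, at crop (275,270), with its apparent offset coming from its height. I'm lowering it.

```bash
p='python3 -m pendant'
$p '[[0,0,0.08,0,0,0,1],[0,0,0.16,0,0,0,1],[0,0,0.24,0,0,0,1],[0,0,0.31,0,0,0,1],[0,0,0.36,0,0,0,1],[0,0,0.39,0,0,0,1],[0,0,0.4,0,0,0,1],[0,0,0.4,0,0,0,1]]'
$p '[[0,0,0.003,0,0,0,1],[0,0,0.006,0,0,0,1],[0,0,0.009,0,0,0,1],[0,0,0.012,0,0,0,1],[0,0,0.015,0,0,0,1],[0,0,0.015,0,0,0,1]]'
```

```text
time_s: 15.2
position: [0.4889, 0.2929, 0.0928]
tcp_rot: [[-0.973, 0.23, 0.0], [0.23, 0.973, -0.0], [-0.0, 0.0, -1.0]]
force: [-0.1, 0.2, -1.5]
opening: 0.578
grasp_force: 30.0
time_s: 15.8
position: [0.4886, 0.2929, 0.0898]
tcp_rot: [[-0.973, 0.23, -0.0], [0.23, 0.973, -0.0], [0.0, -0.0, -1.0]]
force: [0.3, -0.0, -1.3]
opening: 0.577
grasp_force: 30.0
```

```bash
p='python3 -m pendant'
$p '[[0,0,0.003,0,0,0,1],[0,0,0.006,0,0,0,1],[0,0,0.006,0,0,0,1]]'
$p '[[0,0,0.002,0,0,0,1],[0,0,0.004,0,0,0,1],[0,0,0.004,0,0,0,1]]'
```

```text
time_s: 16.1
position: [0.4887, 0.2929, 0.0885]
tcp_rot: [[-0.973, 0.23, -0.0], [0.23, 0.973, -0.0], [0.0, -0.0, -1.0]]
force: [-0.6, -0.2, -0.9]
opening: 0.578
grasp_force: 30.0
time_s: 16.4
position: [0.4888, 0.2929, 0.088]
tcp_rot: [[-0.973, 0.23, 0.0], [0.23, 0.973, 0.0], [-0.0, 0.0, -1.0]]
force: [-1.2, 0.7, 0.9]
opening: 0.578
grasp_force: 30.0
```

Contact, with the force now upward. I'll release and withdraw.

```bash
p='python3 -m pendant'
$p '[[0,0,0,0,0,0,-1],[0,0,0,0,0,0,-1],[0,0,0,0,0,0,-1],[0,0,0,0,0,0,-1],[0,0,0,0,0,0,-1],[0,0,0,0,0,0,-1]]'|tail -2
$p '[[0,0,-0.1,0,0,0,-1],[0,0,-0.25,0,0,0,-1],[0,0,-0.45,0,0,0,-1],[0,0,-0.7,0,0,0,-1],[0,0,-0.9,0,0,0,-1],[0,0,-0.9,0,0,0,-1],[0,0,-0.9,0,0,0,-1]]'|sed -n 2p
python3 - <<'E'
from h import *
im,d=shot('side','s7')
for r in look_for('cake','side')[:2]:
    P=cloud('side',d,r['extent']); Q=P[(P[:,2]>.031)&(P[:,2]<.042)]; print(r,((Q.min(0)+Q.max(0))/2).round(3),np.percentile(Q[:,2],[5,50,95]).round(4))
cv2.imwrite('pics/s7c.png',cv2.resize(im[150:430,230:430,::-1],None,fx=2.1,fy=2.1))
E
```

```text
opening: 0.977
grasp_force: 0.0
position: [0.4888, 0.293, 0.2689]
{'extent': [306.6, 338.8, 337.4, 372.7], 'conf': 0.92} [0.487 0.294 0.035] [0.0327 0.0358 0.0376]
```

View pics/s7c.png

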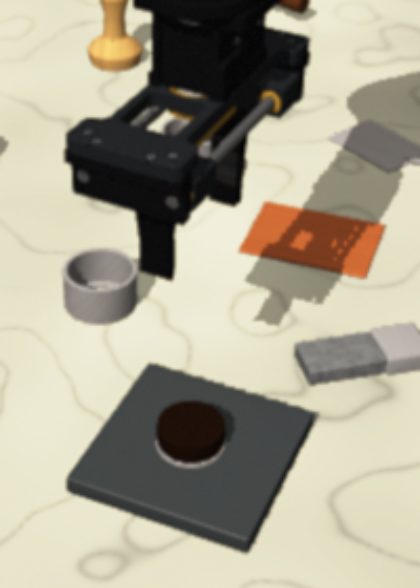

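The cake lies flat near the middle of the slab, at crop (190,435). The gripper is clear, and the earlier picture showed the ring left on the stand.

```bash
python3 -c "
from rig import bot
print(bot.hand_in())"
```

```text
the job is handed in; nothing more can be done
None
```

The job is handed in after about 17 s of robot time: in the pictures the cake on its base lies flat near the centre of the slate slab and the empty ring sits round the post on the stand's foot, but hand-in returned no verdict.

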